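# Grade the limes by size

## Robot

A 6-joint arm with a two-finger parallel gripper is mounted at the origin on the work surface. World frame = base frame: x ahead of the robot, y to its left, z up, the work surface at z = 0. Lengths are in m, angles in rad, forces in N, time in s.
With the tool pointing down it reaches from about 0.375 to 0.9 m from the base axis. Payload 3.1 kg.
Tool frame: the origin (TCP) lies between the finger pads; the fingertips stand 17 mm ahead of it and the grasp point (between the pads) lies 2 mm behind it; z points along the fingers, y is the line along which they close (so a half turn about z gives the same grasp; the last joint's range is limited). The gripper opens to 85 mm and grips with 20 to 120 N. Pads are 22 mm wide; open, the fingers measure 114 mm over their backs; the gripper's body (76 mm by 85 mm) begins 54 mm behind the grasp point. The pads swing forward as they close: fully open they stand 13 mm farther back than shut.
Start: joints at [1.149, 0.527, 1.433, -0, 1.181, -0.178], TCP at [0.15, 0.607, 0.248] pointing down, gripper open.
Joint ranges: [-3.08, 3.08], [-0.75, 2.2], [0.22, 2.44], [-1.43, 4.57], [0, 2.65], [-2.85, 2.85]. Speed limits (rad/s): [2.79, 2.79, 3.14, 3.14, 3.14, 3.14].

## Interface

Orientations are given as a unit quaternion [x, y, z, w].
In Python, from station import sense, vision, order gives the robot as it stands.
- The arm moves only by the shell command python3 -m crank 'ROWS' [OPENING] [FORCE]. ROWS is JSON, a list of rows, each an object with "dp": the shift along the world's x, y, z in units of 30 mm (1.0 is 30 mm), a list of three; "angular": the turn, a rotation vector about the world's x, y, z in degrees, a list of three. In form: [{"dp": [dx, dy, dz], "angular": [ax, ay, az]}, ...]. A call has 1 to 20 rows; each row shifts and turns the commanded pose from where the row before left it; what a row does not reach is not made up. A row lasts 1/10 s, in which the tool goes at most 50 mm and 8.59 degrees, less where a joint would pass 70% of its speed; a pose out of reach is approached as far as the arm can. A call is refused whole if a number of a shift passes 1 or a number of a turn 8.59, either way. A call with a gripper value outside its range is refused whole. OPENING is the closure, from 0 (fully open) to 1 (shut), set as the call begins (- or left out, the last holds). The fingers move at their own pace and stop on an object; FORCE is the grip in N (left out, the last holds). Time passes only in rows, so rows that do not move let the fingers close. It gives the time, the measured TCP pose, the force, the opening and the grip force at its end, in the units of the state.
- sense(): the state, without advancing time (a new reading comes with each control period).
- vision.snapshot(name): name is "scene" or "top" or "wrist"; returns a dict with "image" (480x640x3 uint8, blue, green, red), "range_z" (480x640 float32, m along the optical axis (not along the pixel's ray), 0 where there is no reading), "mtx" (3x3 intrinsics, pixels), "pose" (4x4, takes a point from camera to world coordinates); the wrist camera has in their place "mount" (4x4, takes a point from camera to tool coordinates, whose origin is the TCP and whose axes are the flange's). Camera axes: x right, y down, z forward; pixel columns grow to the right and rows downward; lengths in m; the calibration is good to about 2 mm. A picture is of the moment at which its call begins: read the wrist's pose just before it.
- order.sign_off(): hands the job in; it is judged then, once.
The state is a dict: "t": time; "q": joint angles; "qd": joint speeds; "tau": joint torques, N m; "tcp_pos": TCP position; "tool_rot": TCP orientation; "force": force on the tool from outside, world axes, zero at the start; "ft_torque": the same for the moment, N m; "finger_gap": opening from 0.0 (shut) to 1.0 (fully open); "gripper_force": force on a finger pad.
Only numpy, scipy, OpenCV 4.12 (cv2) and the standard library are available. Lean on these libraries where they do the work, as an engineer would, in place of code of your own. Each camera call takes 0.05 s, during which the arm holds its last target. There are 200 camera calls.

## Task

Grade the limes by size: pick up the steel scoop of limes without spilling any, and tip it into the chute at the high end of the lime grader so that every lime rolls down the ramp and drops through the opening of its own size into the compartment beneath (small, medium, large from the high end down). Then set the empty scoop down flat on the stone slab, clear of the grader, and let go. Do not pick the limes up with the gripper, and leave the idli stand, chutney box, tongs and ramekin where they are.

Things in the scene. Friction and masses are not known exactly. Their poses are not given: they have to be found in the camera images.
- grader: Steel lime grader, fixed: an open trough sloping 12 degrees down along +x over a three-compartment pan. Origin: centre of the pan's underside; x level, downhill; z up. Slot edges z = 80 mm at x = 0, cheeks 30 mm above them, inside width 56 mm. Its floor has one slot, widening in steps. Pan x -122 to 122, y -50 to 50 mm, side walls 32 mm high, partitions at x = -40 and 40 mm (74, 54 mm high).
- chute (a point): Point on the chute's floor, on the centre line (grader x = -148 mm, 111 mm above the slab); axes as the grader's. The chute is the closed-floored head of the trough, x -162 to -104 mm, open at the high end; its floor rises 12 degrees from the centre line to each side; its cheeks flare from 56 mm apart inside (x = -108) to 87 mm (x = -161). Two thin legs at x = -150, y = +-36 mm carry it.
- pocket_small (a point): Centre of the floor of the first compartment (small limes), nearest the high end, grader x -121 to -40 mm, 96 mm across; axes as the grader's. The slot above is 30 mm wide from grader x = -104 to -24 mm.
- pocket_medium (a point): Centre of the floor of the middle compartment (medium limes), grader x -40 to 40 mm, 96 mm across; axes as the grader's. The slot is 39.5 mm wide from grader x = -24 to 56 mm.
- pocket_large (a point): Centre of the floor of the last compartment (large limes), at the low end, grader x 40 to 121 mm, 96 mm across; axes as the grader's. The slot is 50 mm wide from grader x = 56 to 119 mm, closed there by an end stop.
- scoop: Loose flat-bottomed steel scoop, 0.1 to 0.25 kg, lying flat on the slab, the limes in a row in it. Origin: centre of the underside of its bowl; x points to the pouring lip, z up. Bowl x -104 to 104 mm, 55 mm wide outside, 51 inside, floor 2 mm thick. Straight upright sides 38 mm high from x = -104 (closed back wall) to 68. Grip it from above across the 55 mm width near x = 0.
- lime_small: Small lime, a ball 26 mm across, 11 g. Origin at its centre. All limes look alike but for size; they start in the scoop in any order.
- lime_medium_a: Medium lime, 36 mm across, 24 g. Origin at its centre.
- lime_medium_b: Another medium lime, 36 mm across, 24 g. Origin at its centre.
- lime_large: Large lime, 46 mm across, 50 g. Origin at its centre.
- idli_stand: Bystander: steel idli stand, three plates 162 mm across on a rod, 178 mm high. Origin: centre of its underside.
- chutney_box: Bystander: lime-green plastic box with a lid, 91 x 126 x 62 mm. Origin: centre of its underside.
- tongs: Bystander: steel kitchen tongs lying on the slab, 200 mm long, 20 mm high, 60 mm wide. Origin on the slab at mid-length; x points to the spring joint.
- ramekin: Bystander: white ceramic ramekin, 80 mm across, 45 mm high. Origin: centre of its underside.
- scoop_lip (a point): Middle of the scoop's pouring edge, on its underside: scoop x = 104, z = 10 mm; axes as the scoop's. From scoop x = 70 to 104 mm the floor rises at 18 degrees to this edge; the sides beside it are about 20 mm high. Tipped lip-down by a little more than 18 degrees the limes start to roll over it; at 25 to 35 degrees all leave by themselves.
- scoop_handle (a point): Middle of the scoop's handle, a round bar 14 mm thick running back from the back wall to scoop x = -176 mm; this point is at scoop x = -144, z = 31 mm; axes as the scoop's.
There are look-alikes about, which are no part of the job. Leave any black or orange look-alike of the lime_medium_a alone.

How it is judged:
On the way, in this order (a step that is already met when the one before it is completed fails the run):
1. the scoop is lifted clear of the slab (40 mm) with all four limes still in it (height (world z) of scoop above 0.04 m and horizontal distance between each of lime_small, lime_medium_a, lime_medium_b, lime_large and scoop below 0.1 m and z of lime_small in the frame of scoop between 0.008 and 0.06 m and z of lime_medium_a in the frame of scoop between 0.008 and 0.06 m and z of lime_medium_b in the frame of scoop between 0.008 and 0.06 m and z of lime_large in the frame of scoop between 0.008 and 0.06 m), for 0.2 s.
2. each lime lies in the compartment of its size (x of lime_small in the frame of pocket_small between -0.041 and 0.041 m and y of lime_small in the frame of pocket_small between -0.05 and 0.05 m and z of lime_small in the frame of pocket_small below 0.035 m and x of lime_medium_a in the frame of pocket_medium between -0.041 and 0.041 m and y of lime_medium_a in the frame of pocket_medium between -0.05 and 0.05 m and z of each of lime_medium_a, lime_medium_b in the frame of pocket_medium below 0.035 m and x of lime_medium_b in the frame of pocket_medium between -0.041 and 0.041 m and y of lime_medium_b in the frame of pocket_medium between -0.05 and 0.05 m and x of lime_large in the frame of pocket_large between -0.041 and 0.041 m and y of lime_large in the frame of pocket_large between -0.05 and 0.05 m and z of lime_large in the frame of pocket_large below 0.035 m), for 0.2 s.
At the end, for the whole second after the job is handed in: Every lime lies at rest on the floor of the compartment of its size; the scoop lies flat and upright on the slab (underside within 6 mm of it, tilt under 0.06 rad), still, not touching the grader (all of step 2 and linear speed of each of lime_small, lime_medium_a, lime_medium_b, lime_large below 0.03 m/s and height (world z) of scoop between -0.004 and 0.006 m and angle between scoop's own z axis and vertical below 0.06 rad and linear speed of scoop below 0.02 m/s and contact force between scoop and grader below 0.1 N).
It fails at once if a lime is gripped or pushed hard by the fingers (over 4 N) (contact force between the fingers and lime_small above 4 N or contact force between the fingers and lime_medium_a above 4 N or contact force between the fingers and lime_medium_b above 4 N or contact force between the fingers and lime_large above 4 N).
It fails at once if a bystander is moved more than 20 mm (distance of any of idli_stand, chutney_box, tongs, ramekin from where it was at the start of the episode above 0.02 m).
It also fails if it takes over 58 s, if anything falls off the work surface, if the arm or the gripper's body presses on something with over 40 N, if the wrist force passes 120 N, or if a joint passes its speed limit or range.

## Working session

There is one attempt and no reset: what is moved stays moved. The work goes in short steps, Python scripts to look and compute and a shell command to move; the robot and the scene stay as the last step left them, time stands still between calls to the robot, and variables do not carry over. Pictures are saved under pics/ and viewed, at most 10 in all, crops included, and the job is handed in when it is done.

```bash
mkdir -p pics; ls
cat > h.py <<'E'
import numpy as np, cv2
from station import sense, vision, order
from scipy.spatial.transform import Rotation as R
def snap(n):
    s=sense(); d=vision.snapshot(n)
    if n=='wrist':
        T=np.eye(4);T[:3,:3]=R.from_quat(s['tool_rot']).as_matrix();T[:3,3]=s['tcp_pos'];d['pose']=T@d['mount']
    return d
def cloud(d):
    z=d['range_z'];v,u=np.mgrid[:480,:640];K=d['mtx']
    p=np.stack([(u-K[0,2])/K[0,0]*z,(v-K[1,2])/K[1,1]*z,z],-1)
    P=p@d['pose'][:3,:3].T+d['pose'][:3,3]; P[z==0]=np.nan
    return P
E
python3 - <<'E'
from h import *
for n in('top','scene'):
    d=snap(n);cv2.imwrite(f'pics/{n}0.png',d['image']);np.savez(f'{n}0.npz',**d);print(n,d['pose'].round(3).tolist(),d['mtx'].round(1).tolist(),(d['range_z']==0).mean())
s=sense();print(s['t'],s['tcp_pos'],s['tool_rot'],s['force'],s['finger_gap'])
E
```

```text
pics
top [[0.015, -0.982, 0.189, 0.3], [-1.0, -0.015, -0.001, 0.023], [0.004, -0.189, -0.982, 1.454], [0.0, 0.0, 0.0, 1.0]] [[568.2, 0.0, 323.8], [0.0, 568.2, 241.8], [0.0, 0.0, 1.0]] 0.003896484375
scene [[0.437, 0.683, -0.586, 1.456], [0.9, -0.329, 0.287, -0.42], [0.003, -0.652, -0.758, 1.272], [0.0, 0.0, 0.0, 1.0]] [[513.9, 0.0, 321.6], [0.0, 513.9, 242.8], [0.0, 0.0, 1.0]] 0.003759765625
0.1 [0.14997733 0.60608609 0.24742259] [ 1.21107838e-01  9.92638848e-01 -9.61337246e-04 -2.92455583e-04] [-0.35777671  0.23609829  0.63948692] 1.002707714076509
```

View pics/top0.png

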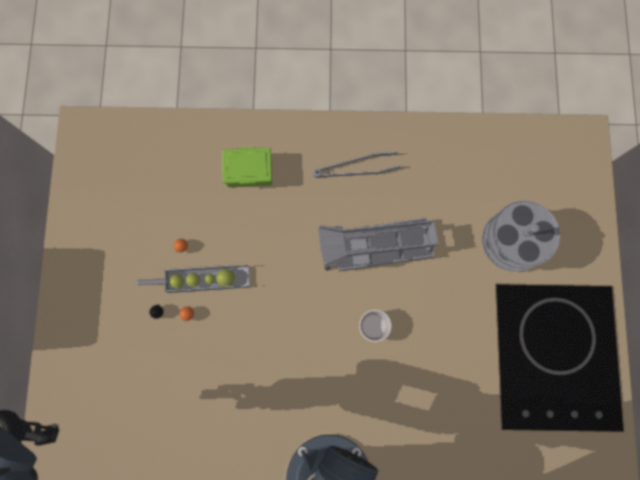

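View pics/scene0.png

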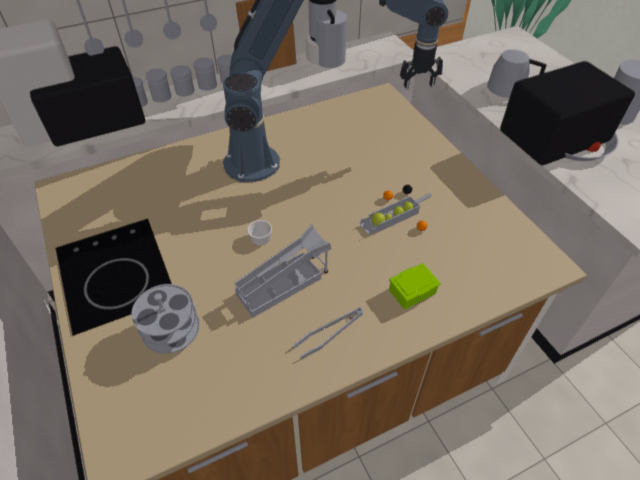

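Top view: the scoop is centred near (208,279) with the lip toward the right; from handle to lip the limes are medium, medium, small, large. The grader chute is at (332,247) and its low end at (437,237). The orange and black balls near the scoop are look-alikes. Next I'll measure with depth.

Run:
```python
from h import *
for n in('top','scene'):
    d=dict(np.load(f'{n}0.npz'));P=cloud(d);hsv=cv2.cvtColor(d['image'],cv2.COLOR_BGR2HSV)
    x,y,z=P[...,0],P[...,1],P[...,2]
    g=(hsv[...,1]<90)
    # slab height
    print(n,'slab',np.nanmedian(z[(abs(x-.45)<.03)&(abs(y-.12)<.03)]))
    for nm,(x0,x1,y0,y1) in dict(scoop=(.25,.6,.12,.55),grader=(.25,.65,-.35,.1)).items():
        m=g&(x>x0)&(x<x1)&(y>y0)&(y<y1)&(z>.012)&(z<.2)
        k,l,st,c=cv2.connectedComponentsWithStats(m.astype(np.uint8),connectivity=8)
        for i in range(1,k):
            if st[i,4]<150: continue
            q=P[l==i]; r=cv2.minAreaRect(q[:,:2].astype(np.float32)*1000)
            print(nm,st[i].tolist(),'rect',np.round(r[0],1),np.round(r[1],1),round(r[2],1),'z',np.percentile(q[:,2],[5,50,95,99]).round(3))
    for lo,hi,nm in(((22,80,60),(40,255,255),'lime'),((3,150,80),(15,255,255),'orange')):
        m=cv2.inRange(hsv,lo,hi)&(((y>.1)&(y<.55)&(x>.2)&(x<.56)).astype(np.uint8)*255)
        k,l,st,c=cv2.connectedComponentsWithStats(m)
        for i in range(1,k):
            if st[i,4]>20: print(nm,st[i].tolist(),np.nanmedian(P[l==i],0).round(3))
```

```text
top slab 0.0006889163394879771
scoop [136, 264, 113, 29, 723] rect [475.8 350.2] [ 57.3 277.2] 4.7 z [0.013 0.034 0.043 0.045]
scoop [149, 304, 15, 15, 167] rect [393.1 438.1] [35.  33.6] 1.2 z [0.021 0.032 0.038 0.04 ]
grader [318, 217, 120, 54, 2754] rect [ 570.8 -111.9] [103.2 289.4] 9.5 z [0.024 0.098 0.129 0.143]
grader [359, 309, 32, 33, 385] rect [ 365.7 -106.7] [78.1 76.9] 1.8 z [0.014 0.04  0.049 0.051]
lime [216, 269, 18, 17, 228] [0.478 0.267 0.043]
lime [169, 275, 14, 14, 145] [0.467 0.391 0.033]
lime [186, 274, 13, 13, 135] [0.471 0.349 0.034]
lime [205, 274, 9, 10, 66] [0.477 0.31  0.025]
orange [174, 245, 13, 6, 58] [0.554 0.387 0.031]
orange [180, 307, 13, 13, 130] [0.388 0.36  0.032]
scene slab 0.001336332846558097
scoop [360, 193, 72, 40, 673] rect [477.2 346.3] [ 65.8 277.2] 5.4 z [0.014 0.029 0.043 0.045]
grader [247, 220, 25, 24, 357] rect [ 366.  -109.6] [77.9 82.4] 76.3 z [0.015 0.034 0.048 0.05 ]
grader [234, 223, 98, 93, 2993] rect [ 571.9 -114.6] [107.8 289.8] 9.7 z [0.017 0.085 0.128 0.14 ]
lime [394, 202, 19, 14, 141] [0.478 0.372 0.033]
lime [372, 213, 20, 13, 161] [0.487 0.263 0.038]
orange [383, 190, 10, 10, 53] [0.398 0.351 0.025]
```

```bash
r='{"dp":[0.78,-0.70,-0.2],"angular":[0,0,-5.08]}'; python3 -m crank '[{"dp":[0.78,-0.70,-0.2],"angular":[0,0,-5.08]},{"dp":[0.78,-0.70,-0.2],"angular":[0,0,-5.08]},{"dp":[0.78,-0.70,-0.2],"angular":[0,0,-5.08]},{"dp":[0.78,-0.70,-0.2],"angular":[0,0,-5.08]},{"dp":[0.78,-0.70,-0.2],"angular":[0,0,-5.08]},{"dp":[0.78,-0.70,-0.2],"angular":[0,0,-5.08]},{"dp":[0.78,-0.70,-0.2],"angular":[0,0,-5.08]},{"dp":[0.78,-0.70,-0.2],"angular":[0,0,-5.08]},{"dp":[0.78,-0.70,-0.2],"angular":[0,0,-5.08]},{"dp":[0.78,-0.70,-0.2],"angular":[0,0,-5.08]},{"dp":[0.78,-0.70,-0.2],"angular":[0,0,-5.08]},{"dp":[0.78,-0.70,-0.2],"angular":[0,0,-5.08]},{"dp":[0.78,-0.70,-0.2],"angular":[0,0,-5.08]},{"dp":[0.78,-0.70,-0.2],"angular":[0,0,-5.08]},{"dp":[0,0,0],"angular":[0,0,0]},{"dp":[0,0,0],"angular":[0,0,0]}]' 0
python3 - <<'E'
from h import *
d=snap('wrist');cv2.imwrite('pics/w1.png',d['image']);np.savez('w1.npz',**d)
P=cloud(d);hsv=cv2.cvtColor(d['image'],cv2.COLOR_BGR2HSV);x,y,z=P[...,0],P[...,1],P[...,2]
s=sense();print(s['q'].round(3) if hasattr(s['q'],'round') else s['q'])
m=(hsv[...,1]<90)&(x>.43)&(x<.53)&(y>.15)&(y<.55)&(z>.025)&(z<.06)
k,l,st,c=cv2.connectedComponentsWithStats(m.astype(np.uint8))
for i in range(1,k):
    if st[i,4]<100: continue
    q=P[l==i]; r=cv2.minAreaRect(q[:,:2].astype(np.float32)*1000)
    print(st[i].tolist(),'rect',np.round(r[0],1),np.round(r[1],1),round(r[2],1),np.percentile(q[:,2],[5,50,95]).round(3))
m=cv2.inRange(hsv,(22,80,60),(40,255,255))
k,l,st,c=cv2.connectedComponentsWithStats(m)
for i in range(1,k):
    if st[i,4]>100: print('lime',st[i].tolist(),np.nanmedian(P[l==i],0).round(3))
E
```

```text
t: 1.7
tcp_pos: [0.4777, 0.3121, 0.1638]
tool_rot: [0.676, 0.737, -0.001, -0.001]
force: [-0.5, -0.0, 0.9]
finger_gap: 1.0
gripper_force: 0.0
[3.84e-01 5.66e-01 1.65e+00 1.00e-03 9.27e-01 2.97e-01]
[274, 0, 96, 346, 5217] rect [477.5 333.3] [ 56.5 231.7] 5.0 [0.027 0.037 0.039]
lime [288, 72, 59, 58, 2537] [0.47  0.394 0.032]
lime [292, 140, 55, 53, 2210] [0.475 0.355 0.032]
lime [302, 205, 37, 35, 983] [0.479 0.314 0.023]
lime [286, 249, 64, 63, 3081] [0.48  0.277 0.04 ]
lime [591, 282, 35, 107, 157] [ 0.729  0.229 -0.001]
```

View pics/w1.png

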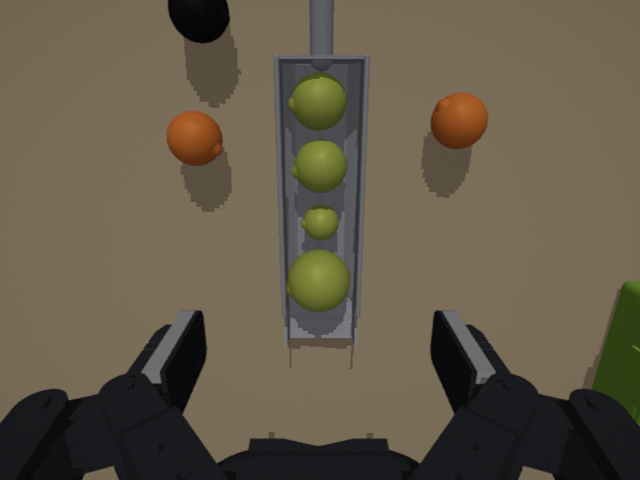

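The wrist picture shows the scoop aligned in the image centre (columns 275–368), with the limes in a row at columns of about 320. The oranges at (195,138) and (459,120) are clear of the fingers. I'll go down and grip.

```bash
python3 -m crank '[{"dp":[0.05,0,-0.47],"angular":[0,0,0]},{"dp":[0,0,-0.47],"angular":[0,0,0]},{"dp":[0,0,-0.47],"angular":[0,0,0]},{"dp":[0,0,-0.47],"angular":[0,0,0]},{"dp":[0,0,-0.47],"angular":[0,0,0]},{"dp":[0,0,-0.47],"angular":[0,0,0]},{"dp":[0,0,-0.47],"angular":[0,0,0]},{"dp":[0,0,-0.47],"angular":[0,0,0]},{"dp":[0,0,-0.47],"angular":[0,0,0]},{"dp":[0,0,-0.47],"angular":[0,0,0]},{"dp":[0,0,0],"angular":[0,0,0]},{"dp":[0,0,0],"angular":[0,0,0]}]' 0
python3 -m crank '[{"dp":[0,0,0],"angular":[0,0,0]},{"dp":[0,0,0],"angular":[0,0,0]},{"dp":[0,0,0],"angular":[0,0,0]},{"dp":[0,0,0],"angular":[0,0,0]},{"dp":[0,0,0],"angular":[0,0,0]},{"dp":[0,0,0],"angular":[0,0,0]},{"dp":[0,0,0],"angular":[0,0,0]},{"dp":[0,0,0],"angular":[0,0,0]},{"dp":[0,0,0],"angular":[0,0,0]},{"dp":[0,0,0],"angular":[0,0,0]}]' 1 60
```

```text
t: 2.95
tcp_pos: [0.4792, 0.3126, 0.0229]
tool_rot: [0.676, 0.737, -0.0, -0.0]
force: [0.9, 0.1, -0.2]
finger_gap: 1.002
gripper_force: 0.0
t: 3.95
tcp_pos: [0.48, 0.3129, 0.0243]
tool_rot: [0.676, 0.737, 0.001, 0.0]
force: [0.5, 0.2, 6.5]
finger_gap: 0.634
gripper_force: 65.0
```

```bash
python3 -m crank '[{"dp":[0,0,0.1],"angular":[0,0,0]},{"dp":[0,0,0.2],"angular":[0,0,0]},{"dp":[0,0,0.3],"angular":[0,0,0]},{"dp":[0,0,0.3],"angular":[-0.5,-0.04,0]},{"dp":[0,0,0.3],"angular":[-0.5,-0.04,0]},{"dp":[0,0,0.3],"angular":[-0.5,-0.04,0]},{"dp":[0,0,0.3],"angular":[-0.5,-0.04,0]},{"dp":[0,0,0.3],"angular":[-0.5,-0.04,0]},{"dp":[0,0,0.3],"angular":[-0.5,-0.04,0]},{"dp":[0,0,0.3],"angular":[-0.5,-0.04,0]},{"dp":[0,0,0.3],"angular":[-0.5,-0.04,0]},{"dp":[0,0,0.3],"angular":[0,0,0]},{"dp":[0,0,0.3],"angular":[0,0,0]},{"dp":[0,0,0.3],"angular":[0,0,0]},{"dp":[0,0,0.2],"angular":[0,0,0]},{"dp":[0,0,0.1],"angular":[0,0,0]},{"dp":[0,0,0],"angular":[0,0,0]},{"dp":[0,0,0],"angular":[0,0,0]},{"dp":[0,0,0],"angular":[0,0,0]},{"dp":[0,0,0],"angular":[0,0,0]}]'
python3 - <<'E'
from h import *
d=snap('wrist');cv2.imwrite('pics/w2.png',d['image']);P=cloud(d)
hsv=cv2.cvtColor(d['image'],cv2.COLOR_BGR2HSV)
m=cv2.inRange(hsv,(22,80,60),(40,255,255));k,l,st,c=cv2.connectedComponentsWithStats(m)
for i in range(1,k):
    if st[i,4]>100: print('lime',st[i].tolist(),np.nanmedian(P[l==i],0).round(3))
for u,v in((320,330),(320,338),(320,60),(300,340),(340,340),(320,344)): print(u,v,P[v,u].round(4))
d=snap('top');np.savez('top1.npz',**d);P=cloud(d);x,y,z=P[...,0],P[...,1],P[...,2]
# grader: rows across the cheeks, by depth
m=(x>.45)&(x<.7)&(y>-.3)&(y<.06)&(z>.012)
q=P[m];r=cv2.minAreaRect(q[:,:2].astype(np.float32)*1000);print(r,cv2.boxPoints(r).round(0).tolist())
dd=np.array([.165,-.986]);o=np.array([.571,-.112])
s=(q[:,:2]-o)@dd;t=(q[:,:2]-o)@np.array([.986,.165])
for a in np.arange(-.145,.15,.02):
    w=(s>a)&(s<a+.02)
    print(a.round(3),np.percentile(t[w],[1,50,99]).round(3),np.percentile(q[w,2],[5,50,98]).round(3)) if w.sum()>5 else None
E
```

```text
t: 5.95
tcp_pos: [0.4791, 0.3125, 0.1489]
tool_rot: [0.675, 0.737, -0.024, 0.025]
force: [-0.6, 1.5, -3.0]
finger_gap: 0.635
gripper_force: 64.0
lime [248, 39, 128, 407, 35569] [0.474 0.357 0.154]
lime [592, 277, 46, 177, 278] [ 0.731  0.188 -0.001]
320 330 [0.4792 0.3163 0.1484]
320 338 [0.4792 0.3159 0.1526]
320 60 [0.4713 0.4059 0.1513]
300 340 [0.4722 0.3154 0.1538]
340 340 [0.4864 0.3155 0.1524]
320 344 [0.4792 0.3162 0.1562]
((570.7322998046875, -112.07676696777344), (103.0228500366211, 290.1379699707031), 9.50505256652832) [[496.0, 22.0], [544.0, -264.0], [645.0, -247.0], [598.0, 40.0]]
-0.145 [-0.046  0.001  0.045] [0.108 0.118 0.145]
-0.125 [-0.045 -0.001  0.043] [0.027 0.114 0.142]
-0.105 [-0.051 -0.003  0.044] [0.035 0.11  0.138]
-0.085 [-0.051  0.015  0.03 ] [0.03  0.105 0.136]
-0.065 [-0.051  0.016  0.03 ] [0.029 0.1   0.131]
-0.045 [-0.051  0.016  0.041] [0.029 0.095 0.127]
-0.025 [-0.051  0.001  0.049] [0.021 0.086 0.122]
-0.005 [-0.051  0.022  0.05 ] [0.029 0.087 0.118]
0.015 [-0.051  0.021  0.05 ] [0.024 0.082 0.116]
0.035 [-0.05   0.022  0.049] [0.029 0.078 0.11 ]
0.055 [-0.051  0.001  0.05 ] [0.017 0.054 0.103]
0.075 [-0.051  0.027  0.049] [0.021 0.073 0.104]
0.095 [-0.051  0.026  0.05 ] [0.018 0.065 0.097]
0.115 [-0.051  0.025  0.049] [0.019 0.06  0.094]
0.135 [-0.05  -0.001  0.049] [0.016 0.06  0.088]
```

View pics/w2.png

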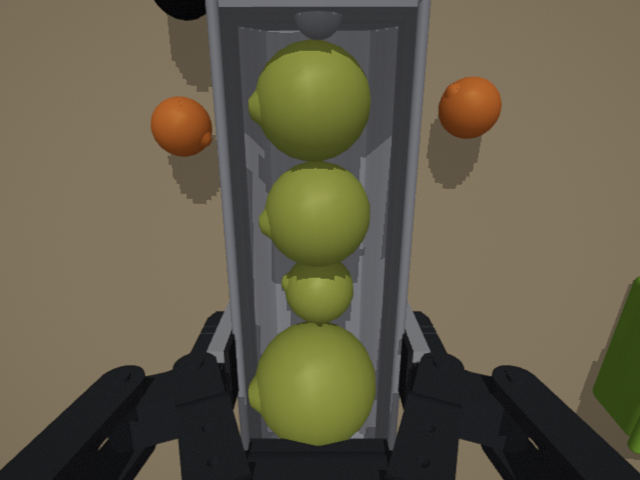

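The limes all rest against the back wall in the lifted scoop, between rows 40 and 445. I'll carry it slowly to above the chute.

```bash
python3 -m crank '[{"dp":[0.03,-0.1,0.01],"angular":[0,0,0]},{"dp":[0.055,-0.2,0.02],"angular":[0,0,0]},{"dp":[0.08,-0.3,0.03],"angular":[0,0,0]},{"dp":[0.104,-0.378,0.042],"angular":[0,0,0.33]},{"dp":[0.104,-0.378,0.042],"angular":[0,0,0.33]},{"dp":[0.104,-0.378,0.042],"angular":[0,0,0.33]},{"dp":[0.104,-0.378,0.042],"angular":[0,0,0.33]},{"dp":[0.104,-0.378,0.042],"angular":[0,0,0.33]},{"dp":[0.104,-0.378,0.042],"angular":[0,0,0.33]},{"dp":[0.104,-0.378,0.042],"angular":[0,0,0.33]},{"dp":[0.104,-0.378,0.042],"angular":[0,0,0.33]},{"dp":[0.104,-0.378,0.042],"angular":[0,0,0.33]},{"dp":[0.104,-0.378,0.042],"angular":[0,0,0.33]},{"dp":[0.104,-0.378,0.042],"angular":[0,0,0.33]},{"dp":[0.104,-0.378,0.042],"angular":[0,0,0.33]},{"dp":[0.104,-0.378,0.042],"angular":[0,0,0.33]},{"dp":[0.104,-0.378,0.042],"angular":[0,0,0.33]},{"dp":[0.08,-0.3,0.03],"angular":[0,0,0]},{"dp":[0.055,-0.2,0.02],"angular":[0,0,0]},{"dp":[0.03,-0.1,0.01],"angular":[0,0,0]}]'
python3 -m crank '[{"dp":[0,0,0],"angular":[0,0,0]},{"dp":[0,0,0],"angular":[0,0,0]},{"dp":[0,0,0],"angular":[0,0,0]}]'
python3 - <<'E'
from h import *
d=snap('top');np.savez('top2.npz',**d);s=sense()
im=d['image'][180:330,200:450];a=cv2.resize(im,None,fx=3,fy=3,interpolation=cv2.INTER_CUBIC);cv2.imwrite('pics/t2.png',a)
P=cloud(d)
for n in(dict(np.load('top1.npz')),d):
    P=cloud(n);x,y,z=P[...,0],P[...,1],P[...,2]
    p=s['tcp_pos'] if n is d else np.array([.4791,.3125,.1489])
    m=(y<p[1]-.06)&(y>p[1]-.13)&(abs(x-p[0])<.07)&(z>p[2]-.012)
    if n is d: m&=z>.145
    q=P[m]; print(len(q),np.percentile(q[:,1],[0,2,10]).round(3),'x',np.percentile(q[:,0],[2,98]).round(4),'z',np.percentile(q[:,2],[2,50,98]).round(3))
E
```

```text
t: 8.05
tcp_pos: [0.5332, 0.1172, 0.1706]
tool_rot: [0.645, 0.763, -0.023, 0.027]
force: [-0.6, 0.3, -3.3]
finger_gap: 0.633
gripper_force: 64.0
t: 8.35
tcp_pos: [0.5327, 0.1183, 0.1705]
tool_rot: [0.645, 0.763, -0.023, 0.026]
force: [-0.5, -0.4, -2.6]
finger_gap: 0.638
gripper_force: 64.0
489 [0.209 0.212 0.216] x [0.4102 0.5127] z [0.137 0.154 0.549]
277 [0.016 0.018 0.021] x [0.515  0.5734] z [0.159 0.164 0.189]
```

View pics/t2.png

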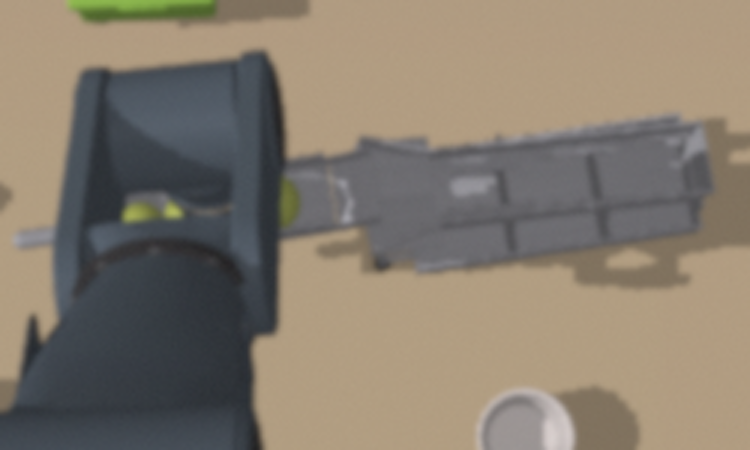

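Run:
```python
from h import *
d=dict(np.load('top2.npz'));P=cloud(d)
dd=np.array([.165,-.986]);o=np.array([.571,-.112]);s=(P[...,:2]-o)@dd;t=(P[...,:2]-o)@np.array([.986,.165])
for a in np.arange(-.175,-.09,.005):
    m=(s>a)&(s<a+.005)&(abs(t)<.05)&(P[...,2]>.02);i=np.argsort(t[m])
    print('gx',round((a-.0155)*1000),[(int(u*1000),int(w*1000)) for u,w in zip(t[m][i],P[...,2][m][i])])
```

```text
gx -190 [(-28, 179), (-28, 192), (-27, 163), (-27, 164), (-27, 188), (-27, 174), (-25, 190), (-25, 190), (-18, 151), (-16, 151), (-15, 150), (-13, 153), (-13, 150), (-12, 155), (-10, 147), (-8, 146), (-8, 148), (-7, 155), (-7, 155), (-4, 152), (-4, 154), (-4, 152), (-3, 158), (-2, 152), (-2, 154), (0, 151), (1, 148), (2, 152), (2, 152), (4, 152), (5, 151), (6, 155), (7, 153), (9, 157), (10, 150), (11, 154), (12, 154), (12, 153), (13, 158), (14, 156), (16, 152), (17, 151), (17, 161), (18, 155), (20, 156), (21, 156), (22, 160), (22, 160), (24, 172), (24, 162), (24, 159), (25, 184), (25, 182), (25, 171), (25, 169), (26, 189), (26, 187)]
gx -186 [(-28, 162), (-28, 176), (-27, 161), (-27, 167), (-26, 177), (-23, 160), (-20, 159), (-20, 153), (-17, 152), (-17, 154), (-16, 152), (-15, 157), (-12, 154), (-10, 157), (-7, 154), (-6, 155), (-5, 155), (-3, 156), (-3, 154), (0, 153), (0, 153), (0, 151), (1, 154), (4, 155), (6, 152), (8, 154), (11, 153), (11, 154), (13, 152), (13, 155), (14, 150), (16, 154), (20, 147), (20, 155), (22, 157), (24, 161), (24, 168), (24, 182), (25, 168), (25, 154), (2
[... 12020 characters left out ...]
 (-30, 137), (-30, 135), (-25, 109), (-23, 110), (-23, 107), (-20, 106), (-20, 105), (-19, 112), (-17, 105), (-15, 105), (-15, 107), (-14, 104), (-13, 111), (-13, 108), (-10, 106), (-10, 106), (-9, 111), (-6, 100), (-5, 105), (-4, 101), (-3, 104), (-2, 103), (-1, 109), (-1, 106), (0, 101), (2, 103), (2, 103), (3, 108), (5, 99), (6, 107), (6, 106), (9, 101), (10, 103), (11, 108), (11, 104), (13, 110), (14, 105), (16, 106), (16, 106), (18, 107), (19, 107), (20, 114), (20, 111), (23, 108), (23, 109), (25, 112), (25, 111), (28, 112), (28, 109), (28, 131), (29, 117), (29, 128), (29, 136), (30, 135), (30, 110), (32, 135), (33, 134), (40, 113), (40, 114), (42, 112), (43, 112), (44, 117), (46, 108)]
```

The lip is centred over the chute at gx≈-147. Now I'll lower it and tilt to 15° about the lip.

```bash
python3 -m crank '[{"dp":[0,0,-0.1],"angular":[0,0,0]},{"dp":[0,0,-0.2],"angular":[0,0,0]},{"dp":[0,0,-0.25],"angular":[0,0,0]},{"dp":[0,0,-0.25],"angular":[0,0,0]},{"dp":[0,0,-0.25],"angular":[0,0,0]},{"dp":[0,0,-0.15],"angular":[0,0,0]},{"dp":[0,0,0],"angular":[0,0,0]},{"dp":[0,0,0],"angular":[0,0,0]},{"dp":[0.005,-0.03,0.089],"angular":[1.56,0.26,0]},{"dp":[0.005,-0.03,0.089],"angular":[1.56,0.26,0]},{"dp":[0.005,-0.03,0.089],"angular":[1.56,0.26,0]},{"dp":[0.005,-0.03,0.089],"angular":[1.56,0.26,0]},{"dp":[0.005,-0.03,0.089],"angular":[1.56,0.26,0]},{"dp":[0.005,-0.03,0.089],"angular":[1.56,0.26,0]},{"dp":[0.005,-0.03,0.089],"angular":[1.56,0.26,0]},{"dp":[0.005,-0.03,0.089],"angular":[1.56,0.26,0]},{"dp":[0.005,-0.03,0.089],"angular":[1.56,0.26,0]},{"dp":[0.005,-0.03,0.089],"angular":[1.56,0.26,0]},{"dp":[0.005,-0.03,0.089],"angular":[1.56,0.26,0]},{"dp":[0.005,-0.03,0.089],"angular":[1.56,0.26,0]}]'
python3 - <<'E'
from h import *
d=snap('scene');cv2.imwrite('pics/s3.png',cv2.resize(d['image'][150:350,200:450],None,fx=3,fy=3));s=sense()
M=R.from_quat(s['tool_rot']).as_matrix();print('tilt',np.degrees(np.arcsin(M[:2,2]@[.165,-.986])),'side',np.degrees(np.arcsin(M[:2,2]@[.986,.165])),s['q'])
E
```

```text
t: 10.4
tcp_pos: [0.5351, 0.1069, 0.1672]
tool_rot: [0.64, 0.757, 0.085, -0.099]
force: [0.1, 0.6, -3.0]
finger_gap: 0.633
gripper_force: 64.1
tilt -15.008388034617754 side 0.10582960150129893 [-0.1406797   0.55099241  1.71138982  0.30267128  0.9798462  -0.48996969]
```

View pics/s3.png

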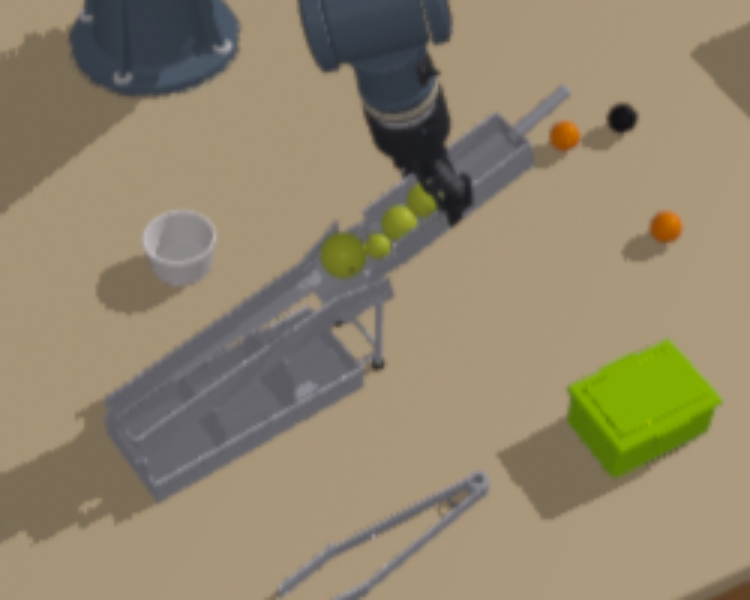

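The tilt is 15°. The limes have rolled up to the lip, with the large one at (343,255) on the brink over the chute and the rest behind it. I'll keep tilting slowly.

```bash
python3 -m crank '[{"dp":[0.005,-0.031,0.052],"angular":[0.986,0.165,0]},{"dp":[0.005,-0.031,0.052],"angular":[0.986,0.165,0]},{"dp":[0.005,-0.031,0.052],"angular":[0.986,0.165,0]},{"dp":[0.005,-0.031,0.052],"angular":[0.986,0.165,0]},{"dp":[0.005,-0.031,0.052],"angular":[0.986,0.165,0]},{"dp":[0.005,-0.031,0.052],"angular":[0.986,0.165,0]},{"dp":[0.005,-0.031,0.052],"angular":[0.986,0.165,0]},{"dp":[0,0,0],"angular":[0,0,0]},{"dp":[0,0,0],"angular":[0,0,0]},{"dp":[0,0,0],"angular":[0,0,0]},{"dp":[0,0,0],"angular":[0,0,0]},{"dp":[0,0,0],"angular":[0,0,0]},{"dp":[0,0,0],"angular":[0,0,0]},{"dp":[0,0,0],"angular":[0,0,0]}]'
python3 -m crank '[{"dp":[0.005,-0.031,0.052],"angular":[0.986,0.165,0]},{"dp":[0.005,-0.031,0.052],"angular":[0.986,0.165,0]},{"dp":[0.005,-0.031,0.052],"angular":[0.986,0.165,0]},{"dp":[0.005,-0.031,0.052],"angular":[0.986,0.165,0]},{"dp":[0.005,-0.031,0.052],"angular":[0.986,0.165,0]},{"dp":[0.005,-0.031,0.052],"angular":[0.986,0.165,0]},{"dp":[0.005,-0.031,0.052],"angular":[0.986,0.165,0]},{"dp":[0.005,-0.031,0.052],"angular":[0.986,0.165,0]},{"dp":[0.005,-0.031,0.052],"angular":[0.986,0.165,0]},{"dp":[0.005,-0.031,0.052],"angular":[0.986,0.165,0]},{"dp":[0,0,0],"angular":[0,0,0]},{"dp":[0,0,0],"angular":[0,0,0]},{"dp":[0,0,0],"angular":[0,0,0]},{"dp":[0,0,0],"angular":[0,0,0]},{"dp":[0,0,0],"angular":[0,0,0]},{"dp":[0,0,0],"angular":[0,0,0]},{"dp":[0,0,0],"angular":[0,0,0]},{"dp":[0,0,0],"angular":[0,0,0]},{"dp":[0,0,0],"angular":[0,0,0]},{"dp":[0,0,0],"angular":[0,0,0]}]'
python3 - <<'E'
from h import *
d=snap('scene');cv2.imwrite('pics/s4.png',cv2.resize(d['image'][150:350,200:450],None,fx=3,fy=3))
dd=np.array([.165,-.986]);o=np.array([.571,-.112])+.017*dd
for n in('scene','top'):
    d=snap(n);P=cloud(d);hsv=cv2.cvtColor(d['image'],cv2.COLOR_BGR2HSV)
    m=cv2.inRange(hsv,(22,80,40),(40,255,255));k,l,st,c=cv2.connectedComponentsWithStats(m)
    for i in range(1,k):
        p=np.nanmedian(P[l==i],0)
        if st[i,4]>10: print(n,st[i].tolist(),p.round(3),'gx',((p[:2]-o)@dd).round(3),'gy',((p[:2]-o)@[.986,.165]).round(3))
E
```

```text
t: 11.85
tcp_pos: [0.5357, 0.1007, 0.1775]
tool_rot: [0.634, 0.75, 0.123, -0.145]
force: [-0.3, 0.0, -1.2]
finger_gap: 0.63
gripper_force: 64.2
t: 13.85
tcp_pos: [0.5373, 0.0913, 0.1931]
tool_rot: [0.621, 0.734, 0.178, -0.21]
force: [-0.1, -0.3, -1.2]
finger_gap: 0.633
gripper_force: 64.2
scene [389, 262, 52, 48, 1589] [0.781 0.209 0.061] gx -0.298 gy 0.26
scene [279, 275, 11, 10, 73] [ 0.582 -0.113  0.03 ] gx -0.014 gy 0.011
scene [298, 275, 3, 6, 13] [ 0.588 -0.072  0.028] gx -0.054 gy 0.024
scene [273, 283, 6, 8, 38] [ 0.59  -0.148  0.028] gx 0.022 gy 0.013
scene [244, 290, 8, 5, 22] [ 0.586 -0.234  0.048] gx 0.105 gy -0.006
scene [249, 297, 9, 8, 38] [ 0.611 -0.225  0.029] gx 0.101 gy 0.021
top [222, 147, 50, 41, 220] [0.767 0.228 0.055] gx -0.32 gy 0.249
top [412, 230, 17, 15, 203] [ 0.587 -0.222  0.044] gx 0.094 gy -0.002
```

View pics/s4.png

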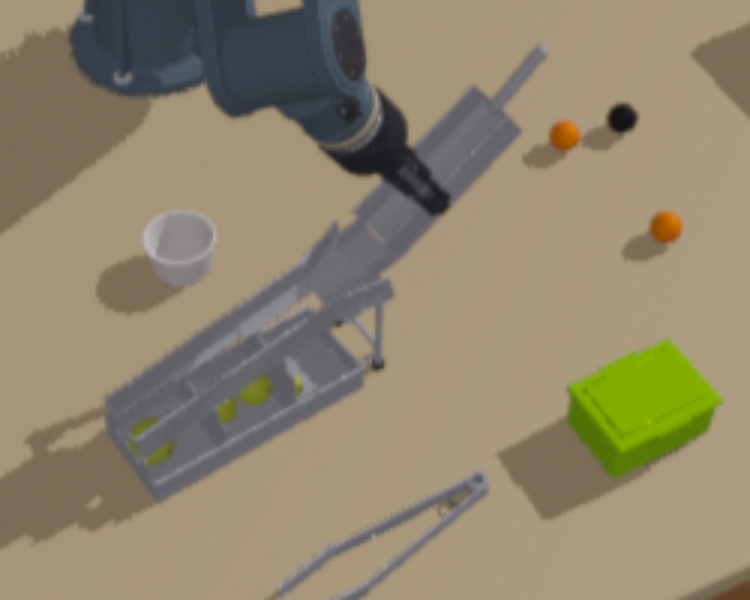

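All four limes are down: small at gx -54, mediums at -14 and +22, large at about +100 mm. The scoop is empty, so I'll retreat, level it and carry it back to its original spot.

```bash
python3 -m crank '[{"dp":[-0.04,0.25,0.4],"angular":[0,0,0]},{"dp":[-0.04,0.25,0.4],"angular":[0,0,0]},{"dp":[-0.04,0.25,0.4],"angular":[0,0,0]},{"dp":[-0.13,0.475,-0.26],"angular":[-2.255,-0.378,-0.33]},{"dp":[-0.13,0.475,-0.26],"angular":[-2.255,-0.378,-0.33]},{"dp":[-0.13,0.475,-0.26],"angular":[-2.255,-0.378,-0.33]},{"dp":[-0.13,0.475,-0.26],"angular":[-2.255,-0.378,-0.33]},{"dp":[-0.13,0.475,-0.26],"angular":[-2.255,-0.378,-0.33]},{"dp":[-0.13,0.475,-0.26],"angular":[-2.255,-0.378,-0.33]},{"dp":[-0.13,0.475,-0.26],"angular":[-2.255,-0.378,-0.33]},{"dp":[-0.13,0.475,-0.26],"angular":[-2.255,-0.378,-0.33]},{"dp":[-0.13,0.475,-0.26],"angular":[-2.255,-0.378,-0.33]},{"dp":[-0.13,0.475,-0.26],"angular":[-2.255,-0.378,-0.33]},{"dp":[-0.13,0.475,-0.26],"angular":[-2.255,-0.378,-0.33]},{"dp":[-0.13,0.475,-0.26],"angular":[-2.255,-0.378,-0.33]},{"dp":[-0.13,0.475,-0.26],"angular":[-2.255,-0.378,-0.33]},{"dp":[-0.13,0.475,-0.26],"angular":[-2.255,-0.378,-0.33]},{"dp":[0,0,0],"angular":[0,0,0]},{"dp":[0,0,0],"angular":[0,0,0]},{"dp":[0,0,0],"angular":[0,0,0]}]'
python3 - <<'E'
from h import *
s=sense();print((R.from_quat([.676,.737,0,0])*R.from_quat(s['tool_rot']).inv()).as_rotvec(degrees=True).round(2), (np.array([.4795,.313,.0245])-s['tcp_pos'])/.03)
E
```

```text
t: 16.0
tcp_pos: [0.4792, 0.3131, 0.1207]
tool_rot: [0.674, 0.738, 0.008, 0.007]
force: [0.6, -0.0, -2.0]
finger_gap: 0.634
gripper_force: 64.1
[-0.13  1.28 -0.23] [ 0.00910375 -0.003493   -3.2070315 ]
```

```bash
python3 -m crank '[{"dp":[0,0,-0.4],"angular":[-0.13,1.28,-0.2]},{"dp":[0,0,-0.4],"angular":[0,0,0]},{"dp":[0,0,-0.4],"angular":[0,0,0]},{"dp":[0,0,-0.4],"angular":[0,0,0]},{"dp":[0,0,-0.4],"angular":[0,0,0]},{"dp":[0,0,-0.4],"angular":[0,0,0]},{"dp":[0,0,-0.4],"angular":[0,0,0]},{"dp":[0,0,-0.15],"angular":[0,0,0]},{"dp":[0,0,-0.1],"angular":[0,0,0]},{"dp":[0,0,-0.08],"angular":[0,0,0]},{"dp":[0,0,-0.05],"angular":[0,0,0]},{"dp":[0,0,0],"angular":[0,0,0]},{"dp":[0,0,0],"angular":[0,0,0]},{"dp":[0,0,0],"angular":[0,0,0]}]'
```

```text
t: 17.4
tcp_pos: [0.4793, 0.3134, 0.0249]
tool_rot: [0.676, 0.737, -0.0, 0.0]
force: [0.3, 0.5, -2.3]
finger_gap: 0.632
gripper_force: 64.2
```

```bash
python3 -m crank '[{"dp":[0,0,-0.04],"angular":[0,0,0]},{"dp":[0,0,-0.03],"angular":[0,0,0]},{"dp":[0,0,0],"angular":[0,0,0]},{"dp":[0,0,0],"angular":[0,0,0]}]'
python3 -m crank '[{"dp":[0,0,0],"angular":[0,0,0]},{"dp":[0,0,0],"angular":[0,0,0]},{"dp":[0,0,0],"angular":[0,0,0]},{"dp":[0,0,0],"angular":[0,0,0]},{"dp":[0,0,0],"angular":[0,0,0]},{"dp":[0,0,0],"angular":[0,0,0]},{"dp":[0,0,0],"angular":[0,0,0]},{"dp":[0,0,0],"angular":[0,0,0]},{"dp":[0,0,0],"angular":[0,0,0]},{"dp":[0,0,0],"angular":[0,0,0]}]' 0
python3 -m crank '[{"dp":[0,0,0.3],"angular":[0,0,0]},{"dp":[0,0,0.4],"angular":[0,0,0]},{"dp":[0,0,0.5],"angular":[0,0,0]},{"dp":[0,0,0.5],"angular":[0,0,0]},{"dp":[0,0,0.5],"angular":[0,0,0]},{"dp":[0,0,0.5],"angular":[0,0,0]},{"dp":[0,0,0.5],"angular":[0,0,0]},{"dp":[0,0,0.5],"angular":[0,0,0]},{"dp":[0,0,0.5],"angular":[0,0,0]},{"dp":[0,0,0],"angular":[0,0,0]},{"dp":[0,0,0],"angular":[0,0,0]},{"dp":[0,0,0],"angular":[0,0,0]},{"dp":[0,0,0],"angular":[0,0,0]},{"dp":[0,0,0],"angular":[0,0,0]}]'
python3 - <<'E'
from h import *
a=snap('scene');w=snap('wrist')
cv2.imwrite('pics/f.png',np.hstack([cv2.resize(a['image'],(400,300)),cv2.resize(w['image'],(400,300))]))
P=cloud(w);x,y,z=P[...,0],P[...,1],P[...,2];m=(abs(x-.479)<.04)&(y>.2)&(y<.42)&(z>.033)&(z<.06);q=P[m]
A=np.c_[q[:,0],q[:,1],np.ones(len(q))];print(np.linalg.lstsq(A,q[:,2],rcond=None)[0],np.percentile(q[:,2],[5,50,95]))
E
```

```text
t: 17.8
tcp_pos: [0.4793, 0.3134, 0.0243]
tool_rot: [0.676, 0.737, 0.0, 0.0]
force: [-3.0, -1.3, 9.9]
finger_gap: 0.634
gripper_force: 65.7
t: 18.8
tcp_pos: [0.4791, 0.3133, 0.0224]
tool_rot: [0.676, 0.737, -0.0, 0.0]
force: [0.1, 0.5, -0.7]
finger_gap: 1.005
gripper_force: 0.0
t: 20.2
tcp_pos: [0.4787, 0.3131, 0.1477]
tool_rot: [0.676, 0.737, -0.001, -0.0]
force: [-0.3, -0.6, 0.3]
finger_gap: 1.005
gripper_force: 0.0
[ 0.00117869 -0.0042606   0.03923708] [0.03681483 0.03841554 0.03961899]
```

View pics/f.png

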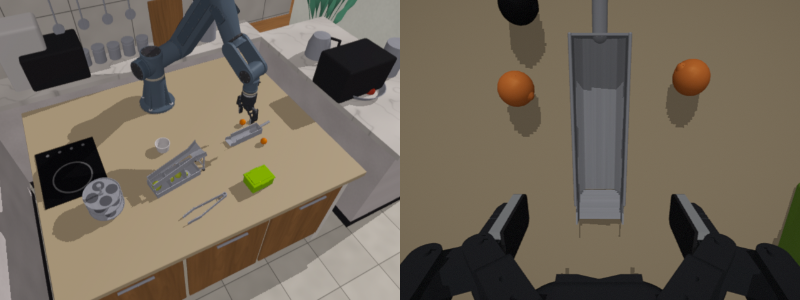

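The empty scoop lies flat on the slab (rim at 38 mm, tilt under 0.005 rad) and has been released. The limes are in the pan and the bystanders have not moved.

```bash
python3 -c "
from station import order
print(order.sign_off())"
```

```text
the job is handed in; nothing more can be done
None
```

All four limes were poured into the compartments of their own size, the empty scoop was set down flat on the slab and released clear of the grader, and the job was handed in at about 20 s; the sign-off gave no verdict.

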